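Aim the label camera at the labelled pack

ROBOT

A 7-joint arm with a two-finger parallel gripper is mounted at the origin on the work surface. World frame = base frame: x ahead of the robot, y to its left, z up, the work surface at z = 0. Lengths are in m, angles in rad, forces in N, time in s.
With the tool pointing down it reaches from about 0.425 to 0.95 m from the base axis. Payload 4.7 kg.
Tool frame: the origin (TCP) lies on the centre line of the jaws, within the pads' length; the fingertips stand robot.nose_length ahead of it and the grasp point (between the pads) lies 8 mm behind it (robot.nose_length is the distance from the TCP to the fingertips, in m); z points along the fingers, y is the line along which they close (so a half turn about z gives the same grasp; the last joint's range is limited). The gripper opens to 85 mm and grips with 20 to 120 N. Pads are 22 mm wide; open, the fingers measure 114 mm over their backs; the gripper's body (76 mm by 85 mm) begins 54 mm behind the grasp point. The pads swing forward as they close: fully open they stand 13 mm farther back than shut.
Start: joints at [1.315, 0.469, -0.049, 1.532, 0.024, 1.141, -0.082], TCP at [0.152, -0.658, 0.242] pointing down, gripper open.
Joint ranges: [-2.59, 2.59], [-0.33, 1.99], [-1.39, 1.29], [0.1, 2.45], [-1.04, 4.18], [0.21, 1.99], [-2.66, 2.66]. Speed limits (rad/s): [2.57, 2.57, 3.14, 3.14, 3.14, 3.14, 3.14].

INTERFACE

Orientations are given as [roll, pitch, yaw] about the fixed x, y, z axes, in that order (R = Rz(yaw) Ry(pitch) Rx(roll)).
In Python, from plant import robot gives the robot as it stands. Calls block until the motion is done:
- robot.goto(position, orientation): joint-space move of the TCP to a pose.
- robot.move_straight(position, vel=0.15, attitude=None, contact_N=None): straight line of the TCP; attitude=None keeps the orientation; vel is the mean speed in m/s. With contact_N (N) it stops when the force on the tool has changed by that much, and returns True; else False.
- robot.move_joints(angles): joint-space move.
- robot.grip(opening, strength=None): opening from 0.0 (shut) to 1.0 (fully open); strength is the grip in N (None keeps the last); returns when the fingers have stopped.
- robot.sleep(seconds).
- robot.inverse_kinematics(position, orientation): joint angles nearest the present ones, or None.
- robot.sense(): the state.
- robot.grab_frame(name): name is "side" or "top" or "wrist"; returns a dict with "image" (420x560x3 uint8, red, green, blue), "range_z" (420x560 float32, m along the optical axis (not along the pixel's ray), 0 where there is no reading), "fx", "fy", "cx", "cy" (pixels), "R" (3x3) and "t" (3): a world point X has camera coordinates R X + t. Camera axes: x right, y down, z forward; pixel columns grow to the right and rows downward; lengths in m; the calibration is good to about 2 mm. A picture is of the moment at which its call begins.
A pose or a line that the arm cannot do raises robot.IKError and nothing moves.
- robot.close_job(): hands the job in, once; it reports no verdict.
The state is a dict: "t": time; "joint_pos": joint angles; "joint_velocities": joint speeds; "effort": joint torques, N m; "tcp_pos": TCP position; "tcp_rot": TCP orientation; "wrist_force": force on the tool from outside, world axes, zero at the start; "torque": the same for the moment, N m; "opening": opening from 0.0 (shut) to 1.0 (fully open).
Only numpy, scipy, OpenCV 4.12 (cv2) and the standard library are available. Lean on these libraries where they do the work, as an engineer would, in place of code of your own. Each camera call takes 0.05 s, during which the arm holds its last target. There are 200 camera calls.

TASK

Set up the label camera on its swivel-and-tilt stand: swivel and tilt its head so that it looks straight at the middle of the white label on the labelled pack, and still does so when you have let go. Do not force the head, and leave both packs and the other things on the table where they are.

Things in the scene. Friction and masses are not known exactly. Their poses are not given: they have to be found in the camera images.
- head: the label camera's head: white box 190 mm long, 90 wide (too wide to grip across), 45 high, black nose with round lens. Origin: its centre, 240 mm above the table, where the vertical swivel axis and the level tilt axis cross, so it stays put. x points out of the lens (line of sight: from the origin along x), y to the head's left, z out of its top. Over 30 N on it is forcing it.
- stand: the stand, fixed to the table: round base 140 mm across, post, and a steel fork whose 26 mm wide arms stand at the middle of the head's sides, out to 60 mm from its centre, from 17 mm above to 68 mm below the pivot. Origin under the base's centre, z up. At swivel 0 the head looks along the stand's -x; it swivels 2.3 rad to either side, and tilts from 0.5 rad nose up to 0.9 rad nose down
- lens (a point): centre of the lens face at the black nose (30 mm long), 95 mm from the head's centre along its x. The nose can be pushed sideways or pressed down on top. Both joints are stiff friction joints, about 0.3 N m (some 4 N at the head's ends), that stay where they are left
- tail (a point): centre of the rear end face (four grey ribs on top), 95 mm from the head's centre along -x; can be pushed or pressed too; pressing it raises the nose. Rubber bushes carry the head: it gives before a joint slips, and when let go springs back: about 0.12 rad in swivel, 0.02 to 0.15 after tilting down, 0.25 to 0.38 after tilting up: it is nose-heavy, its weight (0.35 to 1 kg) unknown
- label (a point): middle of the white paper label (80 x 60 mm, with black bars) lying flat on top of the labelled pack, 49 mm above the table
- pack: the labelled pack: a white tray with a clear lid over pale buns, 156 x 116 x 48 mm, lying loose on the table to one side of the stand; origin at the centre of its underside, x along its length, z up
- plain_pack: an equal pack without a label, lying to the other side of the stand; origin at the centre of its underside, x along its length
- label_roll: bystander: paper roll standing on its end, 80 mm across, 45 mm high, between stand and robot; origin under its centre
- sanitiser: bystander: white bottle with a blue cap, 56 mm across, 150 mm high, beyond the stand; origin under its centre
- bowl: bystander: steel bowl, 110 mm across, 45 mm high, beyond the stand; origin under its centre
- scraper: bystander: spatula lying flat beyond the stand, about 200 mm long; x along it
- test_weight: bystander: steel scale weight, 48 mm across, 70 mm high, to the left; origin under its centre
- tape_roll: bystander: clear tape roll, 90 mm across, 40 mm high, to the right; origin under its centre
There are look-alikes about, which are no part of the job. What is shaped like the pack but red is not meant.

How it is judged:
At the end, for the whole second after the job is handed in: the head is at rest and its line of sight (from its centre along its x axis) passes within 18 mm sideways and 18 mm up or down, measured square to the line, of the middle of the label, with the labelled pack lying within 15 mm of where it started (x of label in the frame of head above 0.1 m and y of label in the frame of head between -0.018 and 0.018 m and z of label in the frame of head between -0.018 and 0.018 m and angular speed of head below 0.05 rad/s and distance of pack from where it was at the start of the episode below 0.015 m); the robot touches nothing.
It fails at once if the labelled pack is moved by more than 15 mm (distance of pack from where it was at the start of the episode above 0.015 m).
It fails at once if the plain pack is moved by more than 15 mm (distance of plain_pack from where it was at the start of the episode above 0.015 m).
It fails at once if the head is forced: pushed with more than 30 N (contact force between head and the arm above 30 N).
It fails at once if the head is forced: pushed by the fingers with more than 30 N (contact force between head and the fingers above 30 N).
It fails at once if another thing on the table is moved by more than 25 mm (distance of any of label_roll, sanitiser, bowl, scraper, test_weight, tape_roll from where it was at the start of the episode above 0.025 m).
It also fails if it takes over 64 s, if anything falls off the work surface, if the arm or the gripper's body presses on something with over 40 N, if the wrist force passes 120 N, or if a joint passes its speed limit or range.

## Working session

There is one attempt and no reset: what is moved stays moved. The work goes in short steps, each a Python script; the robot and the scene stay as the last script left them, time stands still between calls to the robot, and variables do not carry over. Pictures are saved under pics/ and viewed, on a budget of 10 in all, crops included, one or two more only if the job needs it, and the job is handed in when it is done.

```bash
ls; mkdir -p pics; python3 - <<'E'
from plant import robot
import cv2,numpy as np
s=robot.sense();print(s['t'],s['tcp_pos'],s['tcp_rot'],robot.nose_length)
for n in('top','side'):
    f=robot.grab_frame(n);np.savez('f_'+n,**f);cv2.imwrite(f'pics/{n}0.png',f['image'][:,:,::-1]);print(n,f['fx'],f['cx'],f['cy'],f['R'],f['t'])
E
```

```text
pics
0.0 [ 0.15169033 -0.65716814  0.24122643] [-3.13960990e+00  7.60376328e-05  2.26907985e-01] 0.011
top 525.2027031067937 276.3605543249653 207.96623009248256 [[-0.00419015 -0.99998988 -0.00163793]
 [-0.99491774  0.00433367 -0.10059774]
 [ 0.10060382  0.00120809 -0.99492583]] [-0.02534029  0.55433419  1.58419285]
side 394.4936377522547 280.8368545025077 209.33911489391926 [[-0.80361094 -0.59482693  0.01975777]
 [-0.41195034  0.53197157 -0.73979941]
 [ 0.42954205 -0.60265012 -0.67253733]] [0.41122206 0.33876798 0.88292906]
```

View pics/top0.png

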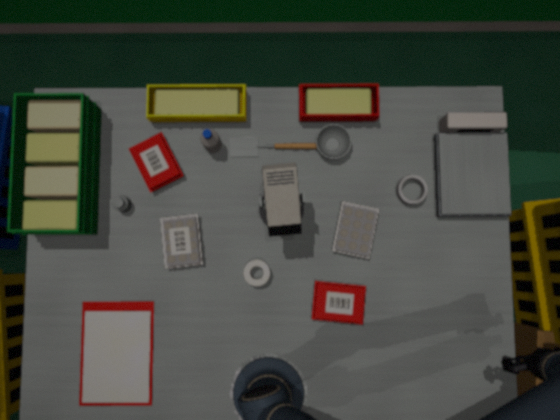

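View pics/side0.png

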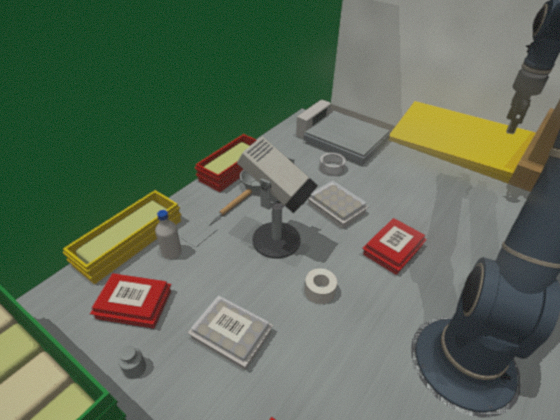

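The top view shows the label at about px (180,240), the head at (282,198) with its black nose towards the robot at row 228, the label roll at (257,272) and the plain pack at (356,231). The side view shows the head tilted clearly nose down. Next I measure them.

```bash
cat > h.py <<'E'
import numpy as np,cv2
def cloud(f):
    v,u=np.mgrid[:420,:560];z=f['range_z'].astype(float)
    c=np.stack([(u-f['cx'])/f['fx']*z,(v-f['cy'])/f['fy']*z,z],-1)
    return (c-f['t'])@f['R']          # R^T (c-t)
def ray(f,u,v,h):
    d=f['R'].T@np.array([(u-f['cx'])/f['fx'],(v-f['cy'])/f['fy'],1]);o=-f['R'].T@f['t']
    return o+d*(h-o[2])/d[2]
def headpose(f,C,verbose=True):
    """top-face plane of the head by depth around centre C (xy); returns yaw of x axis, pitch-down, centre"""
    P=cloud(f);ok=f['range_z']>0
    m=ok&(np.hypot(P[...,0]-C[0],P[...,1]-C[1])<.12)&(P[...,2]>.16)&(P[...,2]<.40)
    img=f['image'].astype(int);br=img.sum(-1)
    w=m&(br>270)
    Q=P[w]
    rng=np.random.default_rng(0);best=None                     # plane z=ax+by+c, ransac
    for _ in range(300):
        s=Q[rng.choice(len(Q),3,False)]
        n=np.cross(s[1]-s[0],s[2]-s[0]);l=np.linalg.norm(n)
        if l<1e-5: continue
        n/=l
        if abs(n[2])<.5: continue
        i=abs((Q-s[0])@n)<.004
        if best is None or i.sum()>best.sum(): best=i
    q=Q[best];c=q.mean(0);n=np.linalg.svd(q-c)[2][2];n*=np.sign(n[2])
    return m,w,q,c,n
E
python3 - <<'E'
import numpy as np,cv2
from h import *
f=dict(np.load('f_top.npz'));s=dict(np.load('f_side.npz'))
P=cloud(f)
img=f['image']
print(img[240,172:190].sum(-1), img[222,165:200].sum(-1))
sub=img[215:270,160:206].astype(int).sum(-1)
for r in (228,234,240,246,252): print(r,img[r,160:206].astype(int).sum(-1).tolist())
m,w,q,c,n=headpose(f,P[198,282])
print('head',m.sum(),w.sum(),len(q),c,n,'tilt',np.arctan2(np.hypot(*n[:2]),n[2]),'yaw of n',np.arctan2(n[1],n[0]))
r=cv2.minAreaRect(q[:,:2].astype(np.float32));print(r,q[:,2].min(),q[:,2].max())
# base by low dark; height map around
for u,v,h,nm in((257,272,.045,'roll'),(180,240,.049,'label'),(356,231,.048,'plain'),(210,139,.14,'san'),(333,142,.04,'bowl')): print(nm,ray(f,u,v,h),P[v,u])
m,w,q,c,n=headpose(s,P[198,282]);print('side',len(q),c,n)
E
```

```text
[396 386 362 312 285 291 305 314 310 300 310 308 333 368 388 392 387 371] [284 284 282 280 276 281 285 284 287 290 287 277 282 285 281 283 286 278
 284 290 287 288 290 286 287 284 282 280 277 269 263 265 295 268 211]
228 [322, 354, 370, 351, 311, 292, 284, 282, 297, 316, 327, 343, 343, 353, 360, 359, 358, 362, 368, 373, 377, 382, 373, 385, 383, 383, 383, 381, 361, 314, 283, 283, 288, 290, 282, 265, 239, 258, 262, 211, 178, 219, 262, 283, 289, 290]
234 [287, 307, 349, 354, 322, 287, 278, 286, 308, 351, 387, 399, 396, 370, 320, 281, 275, 289, 306, 315, 313, 306, 314, 321, 343, 375, 396, 390, 378, 343, 306, 294, 282, 284, 276, 270, 253, 244, 273, 288, 234, 198, 231, 264, 285, 288]
240 [293, 320, 350, 367, 343, 310, 289, 290, 290, 319, 365, 391, 396, 386, 362, 312, 285, 291, 305, 314, 310, 300, 310, 308, 333, 368, 388, 392, 387, 371, 327, 295, 287, 280, 286, 280, 277, 249, 241, 253, 215, 185, 207, 253, 277, 290]
246 [290, 291, 310, 348, 366, 343, 302, 284, 282, 305, 342, 384, 391, 391, 387, 356, 309, 300, 311, 318, 325, 319, 320, 314, 332, 354, 383, 391, 397, 385, 359, 310, 292, 289, 285
[... 359 characters left out ...]
255 -0.05183444  0.88471438] tilt 0.4849154177543321 yaw of n -3.0301613446813827
((0.5626956820487976, -0.0498015321791172), (0.142013281583786, 0.10458099842071533), 5.077630996704102) 0.22842109793568355 0.30718101215557636
roll [0.35966475 0.03116219 0.045     ] [0.35887742 0.03264146 0.00640287]
label [0.4563923  0.26286432 0.049     ] [0.45609572 0.2615163  0.05629436]
plain [ 0.48129867 -0.26771008  0.048     ] [ 0.48120368 -0.26745675  0.04968554]
san [0.74433584 0.16336655 0.14      ] [0.74995382 0.1664446  0.1162097 ]
bowl [ 0.75678562 -0.20331542  0.04      ] [ 0.76379412 -0.20665219  0.00941288]
side 1750 [ 0.55992158 -0.03307513  0.26536022] [-0.47204238 -0.02729776  0.88115312]
```

```bash
cat >> h.py <<'E'
def measure(f,C,L=None):
    m,w,q,c,n=headpose(f,C)
    o=-f['R'].T@f['t'];v,u=np.mgrid[:420,:560]
    d=np.stack([(u-f['cx'])/f['fx'],(v-f['cy'])/f['fy'],np.ones(u.shape)],-1)@f['R']
    X=o+d*(((c-o)@n)/(d@n))[...,None]                     # every pixel cast onto the top-face plane
    P=cloud(f)
    near=(abs((P-c)@n)<.008)&m&(f['image'].astype(int).sum(-1)>270)
    k=cv2.getStructuringElement(cv2.MORPH_ELLIPSE,(13,13))
    b=cv2.morphologyEx(near.astype(np.uint8),cv2.MORPH_CLOSE,np.ones((5,5),np.uint8));b=cv2.morphologyEx(b,cv2.MORPH_OPEN,k)
    cn=max(cv2.findContours(b,cv2.RETR_EXTERNAL,cv2.CHAIN_APPROX_NONE)[0],key=cv2.contourArea)[:,0]
    h=np.array([n[0],n[1],0]);h/=np.linalg.norm(h)
    e1=h-n*(h@n);e1/=np.linalg.norm(e1);e2=np.cross(n,e1)   # e1 downhill ~ head x
    Y=np.stack([(X[cn[:,1],cn[:,0]]-c)@e1,(X[cn[:,1],cn[:,0]]-c)@e2],-1)
    (cx,cy),(W,H),a=cv2.minAreaRect((Y*1000).astype(np.float32))
    if W<H: W,H,a=H,W,a+90
    a=np.radians((a+90)%180-90)
    xh=np.cos(a)*e1+np.sin(a)*e2
    mid=c+e1*cx/1e3+e2*cy/1e3
    yaw=np.arctan2(xh[1],xh[0]);dn=np.arcsin(-xh[2])
    cen=mid+xh*.015-n*.0225                                # bright part = head less 30 mm nose
    return dict(cen=cen,yaw=yaw,down=dn,xh=xh,n=n,WH=(W,H),box=b)
def aim(C,L):
    d=L-C;return np.arctan2(d[1],d[0]),np.arctan2(-d[2],np.hypot(d[0],d[1]))
E
python3 - <<'E'
import numpy as np,cv2
from h import *
np.set_printoptions(precision=4,suppress=True)
f=dict(np.load('f_top.npz'));s=dict(np.load('f_side.npz'))
for F in (f,s):
    r=measure(F,[.56,-.045]);b=r.pop('box');print(r)
# label: white blob incl. bars
for F,c0 in((f,(180,240)),(s,(228,324))):
    g=F['image'].astype(int).sum(-1);x,y=c0
    sub=(g>355).astype(np.uint8);sub=cv2.morphologyEx(sub,cv2.MORPH_CLOSE,np.ones((7,7),np.uint8))
    sub=cv2.morphologyEx(sub,cv2.MORPH_OPEN,np.ones((9,9),np.uint8))
    nl,lab,st,ce=cv2.connectedComponentsWithStats(sub);i=lab[y,x];print(i,st[i],ce[i],ray(F,*ce[i],.049))
vis=f['image'][:,:,::-1].copy();r=measure(f,[.56,-.045]);vis[r['box']>0]=vis[r['box']>0]//2+np.uint8([0,0,120])
vs=s['image'][:,:,::-1].copy();r=measure(s,[.56,-.045]);vs[r['box']>0]=vs[r['box']>0]//2+np.uint8([0,0,120])
cv2.imwrite('pics/m.png',np.hstack([cv2.resize(vis[140:260,220:340],(400,400)),cv2.resize(vs[120:240,220:340],(400,400))]))
E
```

```text
{'cen': array([ 0.5591, -0.0422,  0.2418]), 'yaw': np.float64(-3.050685719936085), 'down': np.float64(0.48482855612827563), 'xh': array([-0.8811, -0.0803, -0.4661]), 'n': array([-0.4632, -0.0518,  0.8847]), 'WH': (160.1336669921875, 89.17487335205078)}
{'cen': array([ 0.5572, -0.031 ,  0.2385]), 'yaw': np.float64(-3.045183550698075), 'down': np.float64(0.4921897704346327), 'xh': array([-0.8772, -0.0848, -0.4726]), 'n': array([-0.472 , -0.0273,  0.8812]), 'WH': (158.56527709960938, 109.94213104248047)}
0 [     0      0    560    420 226694] [285.1079 206.563 ] [ 0.5562 -0.0543  0.049 ]
1 [    22      0    538    420 110598] [333.9768 232.5042] [ 0.4187 -0.1226  0.049 ]
```

View pics/m.png

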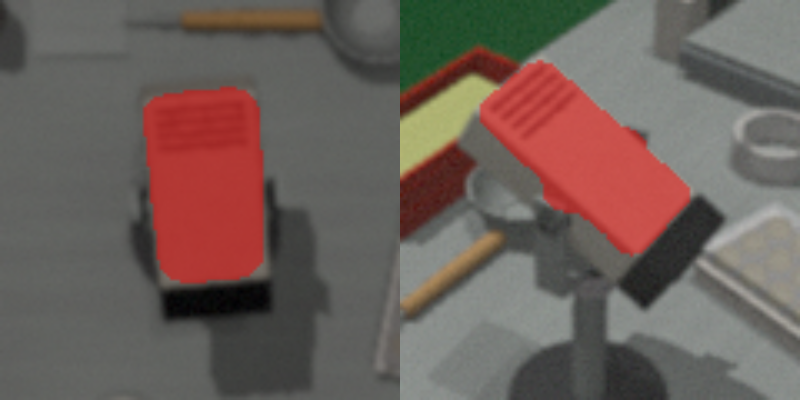

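The mask lies on the head's top face in both pictures (top-view face 160 x 89 mm, height 0.242 m), so I use the top view. Next: the label centre, and the push plan with an IK check.

```bash
cat > label.py <<'E'
from h import *
def label(f,C=(.456,.262)):
    P=[ray(f,u,v,.049) for v in range(420) for u in range(560)]
    P=np.array(P).reshape(420,560,3);m=(np.hypot(P[...,0]-C[0],P[...,1]-C[1])<.054)&(f['image'].astype(int).sum(-1)>340)
    cs=[c for c in cv2.findContours(m.astype(np.uint8),cv2.RETR_EXTERNAL,cv2.CHAIN_APPROX_NONE)[0]]
    c=max(cs,key=cv2.contourArea)[:,0]
    r=cv2.minAreaRect((P[c[:,1],c[:,0],:2]*1000).astype(np.float32));return r
E
python3 - <<'E'
from label import *
from plant import robot
np.set_printoptions(precision=3,suppress=True)
f=dict(np.load('f_top.npz'));s=dict(np.load('f_side.npz'))
print(label(f),label(s))
r=label(f);L=np.array([r[0][0]/1e3,r[0][1]/1e3,.049]);C=np.array([.559,-.042,.24])
print(L,aim(C,L))
q=None
for yaw in np.linspace(3.23,1.7,7):
    d=np.array([np.cos(yaw),np.sin(yaw),0]);t=np.array([np.sin(yaw),-np.cos(yaw),0])   # t: clockwise motion
    p=C+d*.074-t*.065;p[2]=.192
    for off in (0,):
        o=[np.pi,0,yaw-np.pi/2+off]  # tool x ~ along t
        for k in (0,np.pi,np.pi/2,-np.pi/2):
            a=robot.inverse_kinematics(p,[np.pi,0,yaw+k]);print(round(yaw,2),round(k,2),p,a if a is None else np.array(a))
E
```

```text
((455.1989440917969, 263.9866027832031), (80.23202514648438, 60.659305572509766), 6.123255252838135) ((455.5745544433594, 262.12420654296875), (105.45027923583984, 106.6796875), 0.44135916233062744)
[0.455 0.264 0.049] (np.float64(1.8978480376475628), np.float64(0.5338668693076346))
3.23 0 [ 0.491 -0.113  0.192] [ 0.882  0.384 -0.914  1.952  0.365  0.98   1.454]
3.23 3.14 [ 0.491 -0.113  0.192] [ 0.533  0.282 -0.463  1.969  0.157  0.925 -1.492]
3.23 1.57 [ 0.491 -0.113  0.192] [-0.725  0.418  1.125  2.031 -0.459  0.973 -2.418]
3.23 -1.57 [ 0.491 -0.113  0.192] [ 0.696  0.317 -0.665  1.96   0.24   0.943  0.001]
2.98 0 [ 0.475 -0.094  0.192] [ 0.87   0.347 -0.92   1.993  0.337  0.96   1.187]
2.98 3.14 [ 0.475 -0.094  0.192] [ 0.516  0.252 -0.476  2.009  0.145  0.912 -1.773]
2.98 1.57 [ 0.475 -0.094  0.192] [ 1.033  0.452 -1.166  1.986  0.49   1.023  2.611]
2.98 -1.57 [ 0.475 -0.094  0.192] [ 0.67   0.282 -0.661  2.002  0.215  0.926 -0.269]
2.72 0 [ 0.465 -0.071  0.192] [ 0.822  0.312 -0.898  2.023  0.301  0.942  0.917]
2.72 3.14 [ 0.465 -0.071  0.192] [ 0.499  0.232 -0.502  2.038  0.14
[... 793 characters left out ...]
1  0.192] [ 0.587  0.257 -0.728  2.043  0.215  0.916 -1.188]
1.96 0 [0.471 0.002 0.192] [ 0.705  0.331 -0.952  2.02   0.331  0.952 -0.032]
1.96 3.14 [0.471 0.002 0.192] [-1.009  0.333  1.131  2.101 -0.378  0.93  -2.425]
1.96 1.57 [0.471 0.002 0.192] [ 0.848  0.42  -1.164  2.014  0.461  1.003  1.412]
1.96 -1.57 [0.471 0.002 0.192] [ 0.55   0.276 -0.751  2.026  0.235  0.925 -1.511]
1.7 0 [0.485 0.023 0.192] [ 0.659  0.365 -0.964  1.989  0.363  0.97  -0.356]
1.7 3.14 [0.485 0.023 0.192] [-1.106  0.464  1.282  2.072 -0.536  0.998 -2.556]
1.7 1.57 [0.485 0.023 0.192] [ 0.821  0.488 -1.224  1.983  0.535  1.048  1.051]
1.7 -1.57 [0.485 0.023 0.192] [ 0.5    0.303 -0.753  1.996  0.256  0.937 -1.825]
```

Label measures 80 x 61 mm, centred at (0.455, 0.264). The head must go from yaw 3.23 to 1.90, pitch down 0.485 to 0.534. I'll push the nose clockwise around the arc first.

```bash
cat > arc.py <<'E'
from label import *
from plant import robot
C=np.array([.559,-.042,.24]);L=np.array([.455,.264,.049]);PI=np.pi
def pose(yaw,r,D,z,sgn=1):
    """finger on the head's side; sgn=1 pushes clockwise; D = tangential distance"""
    d=np.array([np.cos(yaw),np.sin(yaw),0]);t=sgn*np.array([np.sin(yaw),-np.cos(yaw),0])
    p=C+d*r-t*D;p[2]=z
    return p,[PI,0,(yaw-PI/2+PI)%(2*PI)-PI],t
def look(tag):
    f=robot.grab_frame('top');m=measure(f,C);np.savez('f_'+tag,**f)
    cv2.imwrite(f'pics/{tag}.png',cv2.resize(f['image'][120:330,130:410,::-1],(800,600)))
    a=aim(C,L);xl=m['xh'];yl=np.cross(m['n'],xl)
    print('t',robot.sense()['t'],'yaw',round(m['yaw']%(2*PI),3),'down',round(m['down'],3),'want',np.round(a,3),'cen',m['cen'].round(4),'WH',np.round(m['WH'],0),'label r/l,u/d',((L-C)@yl).round(4),((L-C)@m['n']).round(4))
    return m
E
python3 - <<'E'
from arc import *
np.set_printoptions(precision=3,suppress=True)
robot.grip(0.0);print(robot.nose_length,robot.sense()['t'])
y0=3.233
p,o,t=pose(y0,.078,.11,.26);robot.goto(p,o)
p,o,t=pose(y0,.078,.10,.20);robot.move_straight(p,.15)
p,o,t=pose(y0,.078,.045,.20)
w0=robot.sense()['wrist_force'];print('hit',robot.move_straight(p,.03,contact_N=1.5))
s=robot.sense();D=(C-s['tcp_pos'])@t;print('D',D,s['t'],w0,s['wrist_force'])
np.save('D.npy',D)
E
```

```text
0.011 0.8667
hit True
D 0.056869732485415506 4.8917 [ 0.52  -0.454 -0.659] [ 1.163 -0.648  0.195]
```

```bash
python3 - <<'E'
from arc import *
np.set_printoptions(precision=2,suppress=True)
D=.056
for y in np.linspace(3.233,1.80,13)[1:]:
    p,o,t=pose(y,.078,D,.20);robot.move_straight(p,.04,attitude=o)
    s=robot.sense();F=s['wrist_force'];print(round(y,2),round(s['t'],1),F,np.round(s['tcp_pos']-p,4))
    if np.linalg.norm(F)>18: print('stop');break
p,o,t=pose(y,.078,.09,.20);robot.move_straight(p,.08)
p[2]=.33;robot.move_straight(p,.15)
robot.sleep(.3);look('a1')
E
```

```text
3.11 5.3 [ 0.07 -5.98 -0.31] [-0. -0. -0.]
2.99 5.8 [-1.11 -5.67  0.21] [-0. -0. -0.]
2.87 6.2 [-1.48 -5.83  0.11] [-0. -0. -0.]
2.76 6.7 [-2.75 -5.36  0.4 ] [-0. -0. -0.]
2.64 7.1 [-3.38 -6.   -0.42] [-0. -0. -0.]
2.52 7.5 [-4.16 -4.95  0.51] [-0. -0. -0.]
2.4 8.0 [-4.41 -3.56 -0.73] [-0. -0. -0.]
2.28 8.4 [-4.75 -2.17 -0.02] [-0. -0. -0.]
2.16 8.8 [-4.5  -2.23 -0.35] [-0. -0. -0.]
2.04 9.2 [-5.51 -1.96  1.57] [-0. -0. -0.]
1.92 9.7 [-5.74 -0.97  0.8 ] [-0. -0. -0.]
1.8 10.1 [-5.82 -0.5   0.44] [-0.  0. -0.]
t 12.0583 yaw 1.9 down 0.494 want [1.9  0.53] cen [ 0.56 -0.04  0.24] WH [160.  98.] label r/l,u/d -0.0006 -0.0148
```

View pics/a1.png

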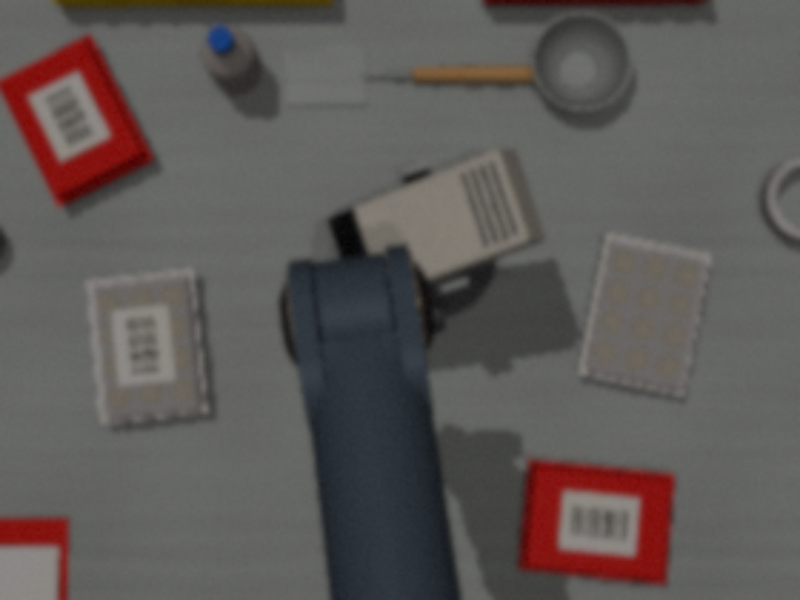

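The picture shows the head's nose turned to (345,230), facing the label at (143,345), with the wrist covering part of the head. Swivel looks right; tilt is about 0.04 short. I'll clear the view, measure properly, then press the nose down in small steps.

```bash
cat >> arc.py <<'E'
def above(yaw,z,r=.081):
    p,o,t=pose(yaw,r,0,z);return p,o
def clear():
    robot.goto([.36,-.36,.33],[PI,0,0])
def press(yaw,z_end,cl=True):
    p,o=above(yaw,.30);robot.goto(p,o);
    p[2]=.245;robot.move_straight(p,.12)
    p[2]=.205;hit=robot.move_straight(p,.02,contact_N=1.2);z=robot.sense()['tcp_pos'][2]
    print('touch',hit,'tip z',round(z-.011,4))
    p[2]=z_end;robot.move_straight(p,.015);print('pressed tip z',round(z_end-.011,4),robot.sense()['wrist_force'].round(1))
    robot.sleep(.2);p[2]=.30;robot.move_straight(p,.1)
E
python3 - <<'E'
from arc import *
clear();m=look('a2')
E
```

```text
t 13.5417 yaw 1.886 down 0.486 want [1.898 0.534] cen [ 0.5585 -0.0437  0.2414] WH [160.  93.] label r/l,u/d 0.0041 -0.0178
```

```bash
cat >> arc.py <<'E'
def tipz(p,r=.081): return .24+.0225/np.cos(p)-r*np.tan(p)
E
python3 - <<'E'
from arc import *
press(1.89,tipz(.585)+.011);clear();robot.sleep(.2);look('a3')
E
```

```text
touch True tip z 0.2209
pressed tip z 0.2133 [ 0.  -0.3  2.6]
t 20.25 yaw 1.896 down 0.518 want [1.898 0.534] cen [ 0.5598 -0.0438  0.2418] WH [159.  98.] label r/l,u/d 0.0006 -0.0059
```

```bash
python3 - <<'E'
from arc import *
press(1.895,tipz(.600)+.011);clear();robot.sleep(.2);m=look('a4')
f=dict(np.load('f_a4.npz'));print(label(f))
s=robot.grab_frame('side');np.savez('f_s4',**s);r=measure(s,C);print('side yaw',r['yaw'],'down',r['down'],r['WH'],'n',r['n'])
cv2.imwrite('pics/s4.png',cv2.resize(s['image'][:,:,::-1],(800,600)))
E
```

```text
touch True tip z 0.2176
pressed tip z 0.2118 [ 0.1 -0.   2.1]
t 26.95 yaw 1.88 down 0.541 want [1.898 0.534] cen [ 0.5588 -0.0444  0.2418] WH [161.  93.] label r/l,u/d 0.006 0.0028
((455.24786376953125, 263.95306396484375), (82.59935760498047, 62.260467529296875), 6.415030002593994)
side yaw 1.8816500606559716 down 0.539862110248124 (157.97999572753906, 97.08873748779297) n [-0.16076733  0.48823998  0.85777362]
```

View pics/a4.png

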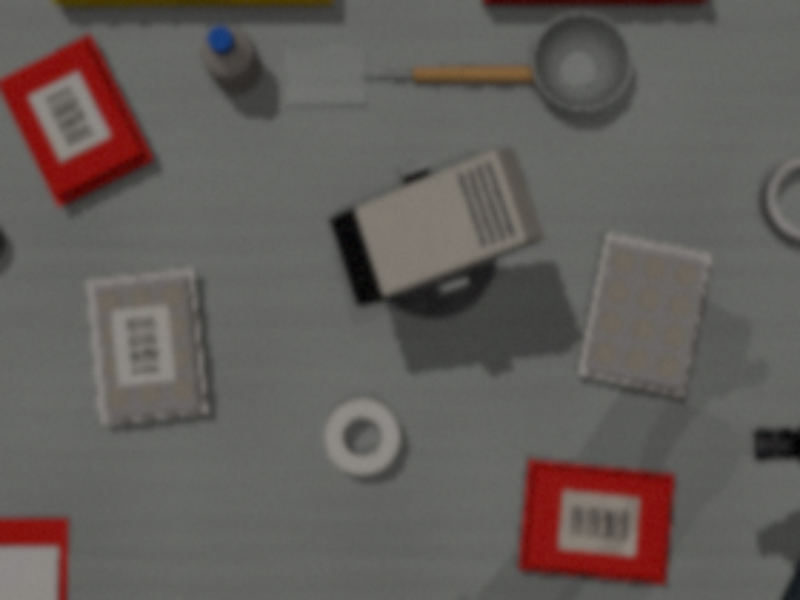

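View pics/s4.png

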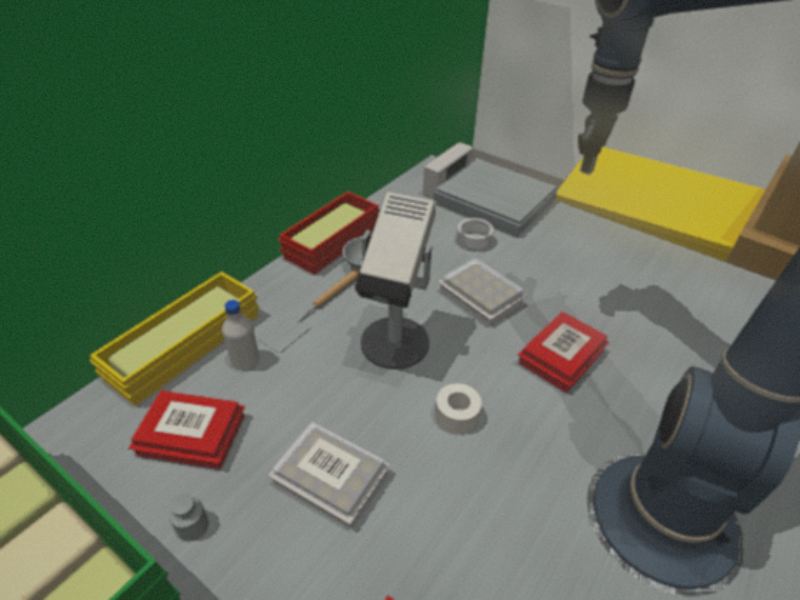

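The top view shows the nose at (355,255), pointing along the head's axis to the label at (143,345). The side view shows the arm well clear and everything else where it was. Both views agree, so I'm handing it in.

```bash
python3 - <<'E'
from plant import robot
print(robot.sense()['t']);robot.close_job()
E
```

```text
27.0
the job is handed in; nothing more can be done
```

I swivelled and tilted the label camera to look at the label, then handed the job in at 27 s, with the arm clear of everything. The hand-in gave no verdict, so what follows rests on my own measurements.

- **Swivel:** I pushed the nose clockwise with the closed fingers, going 0.1 rad past the target to allow for the spring-back. The force on the tool stayed at about 6 N.
- **Tilt:** I pressed the nose down twice, with about 3 N or less.

| Last check | Yaw (rad) | Nose down (rad) |
|---|---|---|
| Wanted | 1.898 | 0.534 |
| Top camera | 1.880 | 0.541 |
| Side camera | 1.882 | 0.540 |

- **Aim:** by the top camera, the line of sight misses the label's middle by about 6 mm sideways and 3 mm up or down, against the 18 mm allowed.
- **Packs and other things:** the labelled pack's label measured within 0.1 mm of where it started. I checked the other things only by eye, and nothing looked moved.
- **Disagreements:** the yaw reading varied between 1.880 and 1.896 from look to look, about 6 mm at the label. The fitted head width sometimes came out at 93 to 98 mm instead of 90.

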